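# Weigh a bird-seed cartridge and sort it as full or for refilling

### The job

Weigh the red-capped seed cartridge: set it gently, upright, on the empty pan of the balance, let go and wait for the beam to settle. If it outweighs the brass weight and its pan sinks, it is full: take it off and stand it upright in the pine tray; if its pan stays up, it needs refilling: stand it upright in the green tray instead, set down and not dropped.

Things in the scene. Friction and masses are not known exactly. Their poses are not given: they have to be found in the camera images.
- cartridge: Seed cartridge to weigh: upright closed kraft tube with a RED cap, 54 mm in diameter, 95 mm high (top 16 mm is the cap, same diameter), 80 to 320 g. Origin at the centre of its underside, z up its axis. Two like ones with a green and a white cap, not part of the job, stand in the same row (along world y), centres at least 90 mm apart.
- pan: Empty pan of a blue two-pan balance: rimless steel disc 110 mm wide, always level, its top 35 mm above the origin. The beam runs along +y: pivot with scale plate (155 mm high) at 130 mm, other pan with fixed 200 g brass weight (top at 170 mm) at 260 mm. Empty or lightly loaded it stays up (origin 81 mm above the table); a heavier load sinks it 31 mm to its stop in 1 s, or up to 4 s if nearly equal.
- pine_tray: Tray for full cartridges: a square open tray of pale pine, fixed, 130 x 130 mm outside, 118 x 118 mm inside, walls 30 mm high and 6 mm thick, inner floor 6 mm above its underside. Origin at the centre of its underside, x and y along its sides. It and the green tray may change places.
- green_tray: Tray for cartridges to refill: the same tray in green plastic, fixed, 130 x 130 mm outside, 118 x 118 mm inside, walls 30 mm high and 6 mm thick, inner floor 6 mm above its underside. Origin at the centre of its underside, x and y along its sides.
There are look-alikes about, which are no part of the job. What is meant by the green_tray is not grey, and is the smaller of those in its own colour.

How it is judged:
By the outcome, as a careful person would: the job done as asked, in the order asked, and still so for the second after the job is handed in, with the robot touching nothing.
It also fails if it takes over 64 s, if anything falls off the work surface, if the arm or the gripper's body presses on something with over 40 N, if the wrist force passes 120 N, or if a joint passes its speed limit or range.

### The arm

A 6-joint arm with a two-finger parallel gripper is mounted at the origin on the work surface. World frame = base frame: x ahead of the robot, y to its left, z up, the work surface at z = 0. Lengths are in m, angles in rad, forces in N, time in s.
With the tool pointing down it reaches from about 0.35 to 0.95 m from the base axis. Payload 17.4 kg.
Tool frame: the origin (TCP) lies midway between the tips of the shut fingers; the grasp point (between the pads) lies 19 mm behind it (hold_point_z is the distance from the TCP to the grasp point, in m); z points along the fingers, y is the line along which they close (so a half turn about z gives the same grasp; the last joint's range is limited). The gripper opens to 93 mm and grips with 3 to 60 N. Pads are 15 mm wide; open, the fingers measure 128 mm over their backs; the gripper's body (75 mm by 188 mm) begins 65 mm behind the grasp point.
Start: joints at [1.226, 0.116, 1.442, -0, 1.584, -0.038], TCP at [0.204, 0.643, 0.219] pointing down, gripper open.
Joint ranges: [-2.83, 2.83], [-0.83, 2.19], [0.07, 2.5], [-1.14, 4.28], [0.01, 3], [-2.97, 2.97]. Speed limits (rad/s): [1.89, 1.89, 2.22, 3.14, 3.14, 3.14].

### API

Orientations are given as a unit quaternion [x, y, z, w].
In Python, from station import * gives the robot as it stands.
- The arm moves only by the tool servo_tool, never from a script. Its arguments are lists of equal length, an entry for each row: "linear": the shift along the tool's x, y, z in mm, a list of three; "turn": the turn about the tool's z in rad. In form: {"linear": [[tx, ty, tz], ...], "turn": [turn, ...]}. A call has 1 to 8 rows; each row is the pose to reach, as a shift and turn from the pose commanded when the call began, along the tool's axes at that moment; what a row does not reach only later rows make up. A row lasts 1/8 s, in which the tool goes at most 62.5 mm and 10.7 degrees, less where a joint would pass 70% of its speed; a pose out of reach is approached as far as the arm can. A call with a gripper value outside its range is refused whole. "grip" is the finger opening in mm, from 0 to 93, set as the call begins (left out, the last holds). The fingers move at their own pace and stop on an object; the grip force is fixed at half the most. Time passes only in rows, so rows that repeat a pose let the fingers close. It gives the time, the measured TCP pose, the force, the opening and the grip force at its end, in the units of the state.
- get_obs(): the state, without advancing time (a new reading comes with each control period).
- capture(name): name is "side" or "top" or "wrist"; returns the picture (480x640x3 uint8, blue, green, red); there is no depth.
- calibration(name): a dict with "vfov" (degrees; the focal length in pixels is half the picture's height over the tangent of half this angle, whatever the lens; pixels are square), "cx", "cy" (the principal point, pixels), "pose" (4x4, takes a point from camera to world coordinates); the wrist camera has in their place "hand_eye" (4x4, takes a point from camera to tool coordinates, whose origin is the TCP and whose axes are the flange's). Camera axes: x right, y down, z forward; pixel columns grow to the right and rows downward; lengths in m; the calibration is good to about 2 mm. A picture is of the moment at which its call begins: read the wrist's pose just before it. calibration takes no time and is no camera call.
- hand_in(): hands the job in; it is judged then, once.
Trained networks look in the newest picture that a camera, given by its name, has taken for a name from the list of things; names that differ only in an ending like _2 or _b are one class to them, and where a whole thing is asked for, a point or a joint stands for the part that bears it (a point fixed in the world has none). Each returns a list of dicts, best first, with "conf" (0 to 1); they miss things now and then, are a little off and sometimes report something else, mostly with a low value. They report only what shows in the picture. A call takes as long as a camera call. They do not tell look-alikes from the thing itself.
- recognise(label, camera): "point" ([x, y, z] in m, in world coordinates, good to about 4 mm: the middle of the surface that is visible of it).
- trace(label, camera): "mask" (480x640 bool, what is visible of it).
The state is a dict: "t": time; "joint_positions": joint angles; "joint_vel": joint speeds; "joint_efforts": joint torques, N m; "tcp_pos": TCP position; "tool_rot": TCP orientation; "wrist_force": force on the tool from outside, world axes, zero at the start; "wrist_torque": the same for the moment, N m; "grip_width": finger opening in m; "grasp_force": force on a finger pad.
Only numpy, scipy, OpenCV 4.12 (cv2) and the standard library are available. Lean on these libraries where they do the work, as an engineer would, in place of code of your own. Each camera call takes 0.05 s, during which the arm holds its last target. There are 200 camera calls.

## Working session

There is one attempt and no reset: what is moved stays moved. The work goes in short steps, Python scripts to look and compute and a tool call to move; the robot and the scene stay as the last step left them, time stands still between calls to the robot, and variables do not carry over. Pictures are saved under pics/ and viewed, at most 10 in all, crops included, and the job is handed in when it is done.

Besides the shell and the picture viewer there is one more tool, called after "Request:" as name(argument=value, ...), one argument or row to a line, values as JSON. servo_tool: Moves the arm, as the interface text tells. Its arguments: {"type":"object","properties":{"linear":{"type":"array","items":{"type":"array","items":{"type":"number"}}},"turn":{"type":"array","items":{"type":"number"}},"grip":{"type":"number"}},"required":["linear","turn"]}

```bash
mkdir -p pics; python3 - <<'E'
from station import *
import cv2,numpy as np
o=get_obs();print(o['t'],o['tcp_pos'],o['tool_rot'],o['grip_width'])
a=capture('side');b=capture('top')
cv2.imwrite('pics/side1.png',a);cv2.imwrite('pics/top1.png',b)
for c in ['top','side']:
  k=calibration(c);print(c,k['vfov'],k['cx'],k['cy'],np.round(k['pose'],3).tolist())
  for l in ['cartridge','pan','pine_tray','green_tray']:
    print(l,[(np.round(r['point'],3).tolist(),round(r['conf'],2)) for r in recognise(l,c)])
E
```

```text
0.0 [0.20381504 0.64327767 0.21794591] [ 1.52797226e-01  9.88257410e-01 -5.37884319e-04 -1.00297148e-04] 0.09312456070563596
top 55.47029568518143 314.82529713457086 241.31983623059972 [[0.001, -0.998, 0.067, 0.399], [-1.0, 0.0, 0.015, 0.028], [-0.015, -0.067, -0.998, 0.938], [0.0, 0.0, 0.0, 1.0]]
cartridge [([0.483, -0.317, 0.095], 0.98)]
pan [([0.632, -0.148, 0.115], 0.64)]
pine_tray [([0.493, 0.328, 0.007], 0.7)]
green_tray [([0.446, 0.125, 0.006], 0.93), ([0.23, 0.312, 0.011], 0.85), ([0.253, -0.232, 0.01], 0.76)]
side 57.160361588939345 321.18002965705386 232.6011281207849 [[0.973, -0.181, 0.145, 0.32], [-0.232, -0.761, 0.607, -0.583], [0.001, -0.624, -0.782, 0.832], [0.0, 0.0, 0.0, 1.0]]
cartridge [([0.48, -0.339, 0.093], 0.91)]
pan [([0.635, -0.149, 0.109], 0.65)]
pine_tray [([0.496, 0.33, 0.01], 0.9)]
green_tray [([0.259, -0.231, 0.006], 0.96), ([0.448, 0.128, 0.006], 0.56)]
```

View pics/top1.png

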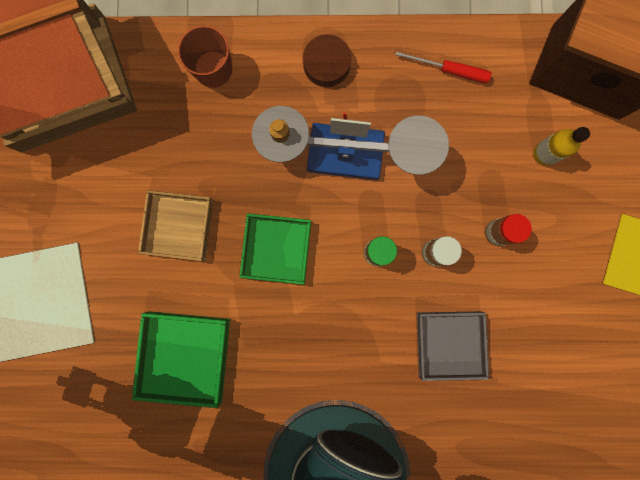

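View pics/side1.png

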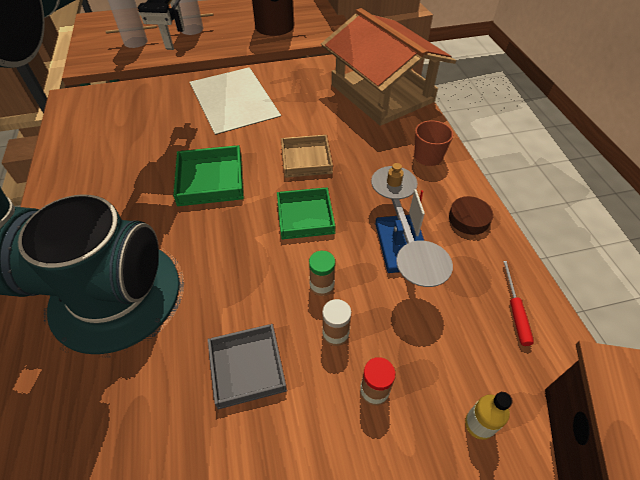

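The top view shows the red cap at (516,229), the empty pan at (419,145), the pine tray at (176,226) and the small green tray at (276,249). The large green tray at (182,360) and the grey tray at (453,346) are look-alikes. The side view agrees, with the red cap at (379,374) and the pan at (424,263).

```bash
cat > h.py <<'E'
import cv2,numpy as np
from station import *
from scipy.spatial.transform import Rotation as R
def ray(c,px,z):
    k=calibration(c);f=240/np.tan(np.radians(k['vfov']/2));P=np.array(k['pose'])
    d=P[:3,:3]@np.array([(px[0]-k['cx'])/f,(px[1]-k['cy'])/f,1]);return P[:3,3]+d*(z-P[2,3])/d[2]
def tool(target,o=None):  # shift in tool mm
    o=o or get_obs();return np.round(R.from_quat(o['tool_rot']).inv().apply(np.array(target)-o['tcp_pos'])*1000,1)
E
python3 - <<'E'
from h import *
def blob(img,lo,hi,near):
    m=cv2.inRange(img,lo,hi);n,l,s,c=cv2.connectedComponentsWithStats(m)
    i=min((i for i in range(1,n) if s[i,4]>150),key=lambda i:np.hypot(*(c[i]-near)))
    p=np.argwhere(l==i)[:,::-1].astype(np.float32);return cv2.minAreaRect(p),cv2.fitEllipse(cv2.convexHull(p)),s[i]
for c,f,near in [('top','top1',(516,229)),('side','side1',(379,372))]:
    im=cv2.imread(f'pics/{f}.png');r,e,s=blob(im,(0,0,120),(60,60,255),near);print(c,'red',e,ray(c,e[0],.095))
im=cv2.imread('pics/top1.png')
for n,p,z in [('white',(446,250),.095),('green',(381,251),.095)]:print(n,ray('top',p,z))
for c,f in [('top','top1'),('side','side1')]:
    capture(c)
    for l,z in [('pan',.116),('pine_tray',.03),('green_tray',.03)]:
        for t in trace(l,c):
            p=np.argwhere(t['mask'])[:,::-1].astype(np.float32);h=cv2.convexHull(p)
            r=cv2.minAreaRect(h);e=cv2.fitEllipse(h)
            print(c,l,round(t['conf'],2),len(p),np.round(r[0]),np.round(r[1]),round(r[2],1),'rect',ray(c,r[0],z).round(3),'ell',np.round(e[0]+e[1]),ray(c,e[0],z).round(3))
E
```

```text
top red ((516.523681640625, 227.90670776367188), (28.13178825378418, 30.42034149169922), 127.22828674316406) [ 0.48067413 -0.33015234  0.095     ]
side red ((379.1465759277344, 372.3788146972656), (29.22547721862793, 31.94169044494629), 118.19158172607422) [ 0.48224787 -0.33151935  0.095     ]
white [ 0.43996037 -0.20007848  0.095     ]
green [ 0.43812581 -0.08072145  0.095     ]
top pan 0.69 2769 [418. 145.] [58. 59.] 90.0 rect [ 0.631 -0.148  0.116] ell [418. 145.  59.  60.] [ 0.631 -0.148  0.116]
top pine_tray 0.69 4298 [175. 226.] [68. 65.] 7.1 rect [0.492 0.323 0.03 ] ell [177. 226.  75.  95.] [0.49 0.32 0.03]
top green_tray 0.8 4228 [274. 249.] [66. 65.] 6.3 rect [0.446 0.123 0.03 ] ell [274. 249.  80.  86.] [0.445 0.124 0.03 ]
top green_tray 0.8 8041 [180. 360.] [91. 91.] 5.2 rect [0.227 0.307 0.03 ] ell [179. 358. 106. 129.] [0.23 0.31 0.03]
top green_tray 0.71 4813 [452. 346.] [71. 72.] 88.7 rect [ 0.256 -0.226  0.03 ] ell [452. 344.  85.  92.] [ 0.259 -0.226  0.03 ]
side pan 0.78 2014 [424. 264.] [45. 55.] 90.0 rect [ 0.633 -0.151  0.116] ell [424. 263.  45.  57.] [ 0.632 -0.15   0.116]
side pine_tray 0.65 1886 [307. 155.] [41. 49.] 84.8 rect [0.493 0.31  0.03 ] ell [306. 156.  53.  58.] [0.491 0.305 0.03 ]
side green_tray 0.98 3651 [208. 175.] [55. 71.] 84.3 rect [0.226 0.293 0.03 ] ell [209. 176.  69.  83.] [0.23  0.288 0.03 ]
side green_tray 0.65 2483 [306. 213.] [47. 55.] 84.5 rect [0.448 0.107 0.03 ] ell [304. 213.  56.  70.] [0.443 0.107 0.03 ]
side green_tray 0.6 4905 [245. 366.] [73. 73.] 78.1 rect [ 0.255 -0.239  0.03 ] ell [247. 368.  84. 102.] [ 0.259 -0.244  0.03 ]
```

Request:
servo_tool(
  linear=[
    [-50,-36,0],
    [-100,-71,0],
    [-150,-107,0],
    [-200,-142,0],
    [-250,-178,0],
    [-300,-213,0],
    [-350,-249,0],
    [-400,-285,0],
  ],
  turn=[0,0,0,0,0,0,0,0],
  grip=85,
)

```text
t: 1.9
tcp_pos: [0.5, 0.2492, 0.219]
tool_rot: [0.153, 0.988, 0.0, 0.0]
wrist_force: [0.2, 0.9, -0.0]
grip_width: 0.0854
grasp_force: 0.0
```

```bash
python3 -c "
from h import *
o=get_obs();print(o['t'],o['tcp_pos'],o['joint_positions'],tool([.481,-.330,.16]),tool([.481,-.330,.22]))"
```

```text
1.9 [0.50003129 0.24919657 0.21895829] [ 4.16651733e-01 -1.38848124e-01  1.69379805e+00  4.78308815e-05
  1.58593205e+00 -8.47356762e-01] [-156.7 -557.9   58.8] [-156.8 -557.9   -1.2]
```

Request:
servo_tool(
  linear=[
    [-16,-58,0],
    [-32,-116,0],
    [-48,-174,0],
    [-64,-232,0],
    [-80,-290,0],
    [-96,-348,0],
    [-112,-406,0],
    [-130,-460,0],
  ],
  turn=[0,0,0,0,0,0,0,0],
)

```text
t: 2.9
tcp_pos: [0.4836, -0.2289, 0.219]
tool_rot: [0.153, 0.988, -0.0, 0.0]
wrist_force: [-0.1, 1.4, -0.6]
grip_width: 0.0852
grasp_force: 0.0
```

Request:
servo_tool(
  linear=[
    [-14,-50,0],
    [-27,-98,10],
    [-27,-98,35],
    [-27,-98,35],
    [-27,-98,35],
  ],
  turn=[0,0,0,0,0],
)

```text
t: 3.52
tcp_pos: [0.4805, -0.3281, 0.1847]
tool_rot: [0.153, 0.988, -0.0, 0.0]
wrist_force: [0.1, 0.4, 1.3]
grip_width: 0.0852
grasp_force: 0.0
```

```bash
python3 - <<'E'
from h import *
o=get_obs();im=capture('wrist');cv2.imwrite('pics/w1.png',im)
k=calibration('wrist');T=np.eye(4);T[:3,:3]=R.from_quat(o['tool_rot']).as_matrix();T[:3,3]=o['tcp_pos'];P=T@np.array(k['hand_eye'])
m=cv2.inRange(im,(0,0,110),(70,70,255));n,l,s,c=cv2.connectedComponentsWithStats(m);i=1+s[1:,4].argmax()
p=np.argwhere(l==i)[:,::-1].astype(np.float32);e=cv2.fitEllipse(cv2.convexHull(p))
f=240/np.tan(np.radians(k['vfov']/2))
d=P[:3,:3]@np.array([(e[0][0]-k['cx'])/f,(e[0][1]-k['cy'])/f,1]);q=P[:3,3]+d*(.095-P[2,3])/d[2]
print(o['t'],o['tcp_pos'],o['joint_positions'].round(2) if hasattr(o['joint_positions'],'round') else o['joint_positions'],e,q,s[i],tool([.481,-.330,.046],o),tool([q[0],q[1],.046],o))
E
```

```text
3.525 [ 0.4805338  -0.32808593  0.18472597] [-0.64 -0.08  1.69  0.    1.53 -1.91] ((325.0926818847656, 240.91525268554688), (79.76414489746094, 81.24776458740234), 157.6737518310547) [ 0.47908388 -0.32889492  0.095     ] [ 285  201   81   81 5076] [ -0.9  -1.7 138.7] [  1.3  -1.2 138.7]
```

View pics/w1.png

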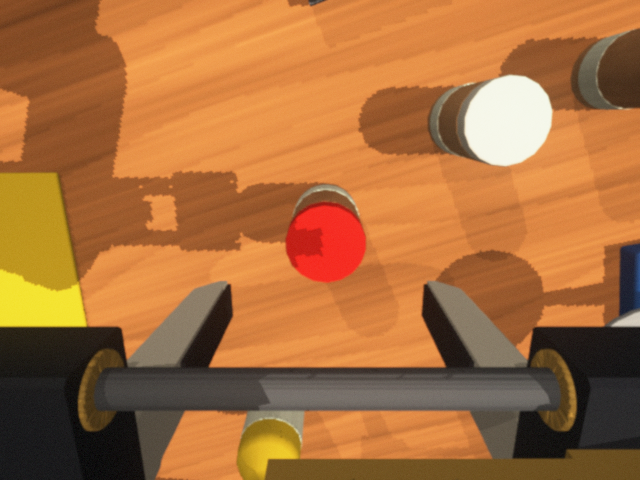

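The wrist view shows the red cap centred at (325,241) between the open fingers, and the white cap is well clear. I'm descending to grasp.

Request:
servo_tool(
  linear=[
    [0,-1.5,45],
    [0,-1.5,90],
    [0,-1.5,125],
    [0,-1.5,138.5],
    [0,-1.5,138.5],
    [0,-1.5,138.5],
  ],
  turn=[0,0,0,0,0,0],
)

```text
t: 4.32
tcp_pos: [0.4806, -0.3303, 0.0471]
tool_rot: [0.153, 0.988, -0.001, 0.001]
wrist_force: [0.7, 0.2, 0.3]
grip_width: 0.0847
grasp_force: 0.0
```

Request:
servo_tool(
  linear=[
    [0,0,0],
    [0,0,0],
    [0,0,0],
    [0,0,0],
    [0,0,0],
    [0,0,0],
  ],
  turn=[0,0,0,0,0,0],
  grip=45,
)

```text
t: 5.08
tcp_pos: [0.4799, -0.3298, 0.0453]
tool_rot: [0.153, 0.988, -0.0, 0.0]
wrist_force: [0.9, 0.9, 2.1]
grip_width: 0.0538
grasp_force: 30.0
```

Request:
servo_tool(
  linear=[
    [0,0,-20],
    [0,0,-60],
    [0,0,-110],
    [0,0,-154],
    [0,0,-154],
    [0,0,-154],
  ],
  turn=[0,0,0,0,0,0],
)

```text
t: 5.82
tcp_pos: [0.4795, -0.3296, 0.1988]
tool_rot: [0.153, 0.988, 0.0, -0.0]
wrist_force: [-0.2, -0.0, -1.7]
grip_width: 0.0539
grasp_force: 30.0
```

```bash
python3 -c "
from h import *
o=get_obs();print(o['t'],o['tcp_pos'],o['wrist_force'],o['grip_width'],tool([.632,-.149,.2],o))"
```

```text
5.825 [ 0.4795477  -0.32964194  0.19880807] [-0.21346649 -0.01405372 -1.68196378] 0.053948368591314834 [-90.8 218.3  -1.2]
```

Request:
servo_tool(
  linear=[
    [-15,36,0],
    [-35,84,0],
    [-55,132,0],
    [-75,180,0],
    [-91,218,0],
    [-91,218,0],
    [-91,218,15],
    [-91,218,25],
  ],
  turn=[0,0,0,0,0,0,0,0],
)

```text
t: 6.82
tcp_pos: [0.6314, -0.1502, 0.172]
tool_rot: [0.153, 0.988, 0.0, -0.001]
wrist_force: [-0.8, 0.7, -1.9]
grip_width: 0.0533
grasp_force: 30.0
```

Request:
servo_tool(
  linear=[
    [0,0,5],
    [0,0,8],
    [0,0,8],
    [0,0,8],
  ],
  turn=[0,0,0,0],
)

```text
t: 7.32
tcp_pos: [0.6325, -0.1496, 0.1666]
tool_rot: [0.153, 0.988, -0.0, 0.0]
wrist_force: [-0.2, -0.4, -1.5]
grip_width: 0.054
grasp_force: 30.0
```

```bash
python3 - <<'E'
from h import *
o=get_obs();print(o['t'],o['tcp_pos'],o['wrist_force'],tool([.632,-.149,.1613],o))
im=capture('side');cv2.imwrite('pics/s2.png',cv2.resize(im[130:330,330:530],None,fx=3,fy=3))
E
```

```text
7.325 [ 0.63250829 -0.14956069  0.16658226] [-0.18139306 -0.35651661 -1.47249833] [0.7 0.4 5.3]
```

View pics/s2.png

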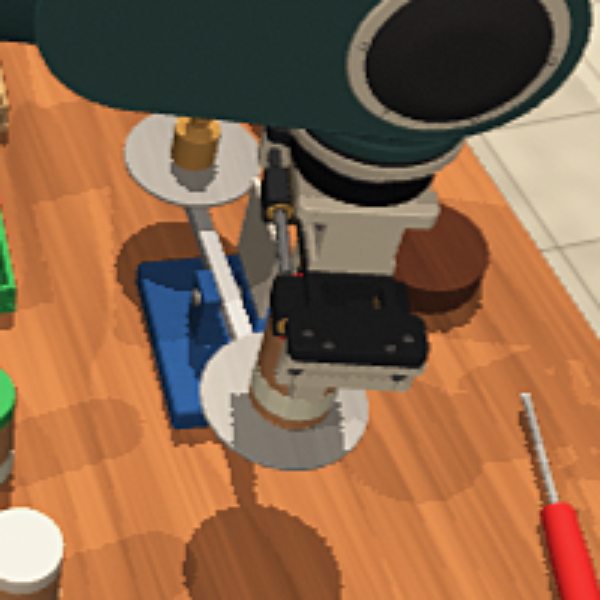

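The cartridge is centred over the pan, a few mm above it. I'll lower it slowly onto the pan.

Request:
servo_tool(
  linear=[
    [0,0,1],
    [0,0,2],
    [0,0,3],
    [0,0,4],
    [0,0,4],
  ],
  turn=[0,0,0,0,0],
)

```text
t: 8.0
tcp_pos: [0.6324, -0.1494, 0.162]
tool_rot: [0.153, 0.988, 0.0, -0.0]
wrist_force: [-0.8, 0.2, -1.4]
grip_width: 0.0533
grasp_force: 30.0
```

Request:
servo_tool(
  linear=[
    [0,0,0.5],
    [0,0,1],
    [0,0,1],
  ],
  turn=[0,0,0],
)

```text
t: 8.38
tcp_pos: [0.6324, -0.1495, 0.1611]
tool_rot: [0.153, 0.988, -0.0, 0.0]
wrist_force: [-0.2, 0.7, -2.1]
grip_width: 0.0539
grasp_force: 30.0
```

Request:
servo_tool(
  linear=[
    [0,0,0.5],
    [0,0,1],
    [0,0,1],
    [0,0,1],
  ],
  turn=[0,0,0,0],
)

```text
t: 8.88
tcp_pos: [0.6324, -0.1495, 0.1603]
tool_rot: [0.153, 0.988, -0.0, 0.0]
wrist_force: [0.2, -0.6, -0.1]
grip_width: 0.0535
grasp_force: 30.0
```

```bash
python3 - <<'E'
from h import *
F=[]
for i in range(4):
    im=capture('side');F.append(get_obs()['wrist_force'][2])
print(F,get_obs()['tcp_pos']);cv2.imwrite('pics/s3.png',cv2.resize(im[180:300,370:470],None,fx=5,fy=5))
E
```

```text
[np.float64(-0.10080237192822691), np.float64(0.14975049766967416), np.float64(-0.14045357588945906), np.float64(-0.038363861699661383)] [ 0.63242155 -0.14947428  0.16019222]
```

The pan now carries the whole load (wrist Fz is about 0). I'm releasing and retreating upward.

Request:
servo_tool(
  linear=[
    [0,0,0],
    [0,0,0],
    [0,0,0],
    [0,0,0],
    [0,0,0],
  ],
  turn=[0,0,0,0,0],
  grip=85,
)

```text
t: 9.7
tcp_pos: [0.6324, -0.1495, 0.1601]
tool_rot: [0.153, 0.988, -0.0, -0.0]
wrist_force: [0.2, 0.1, 1.0]
grip_width: 0.0845
grasp_force: 0.0
```

Request:
servo_tool(
  linear=[
    [0,0,-20],
    [0,0,-50],
    [0,0,-80],
    [0,0,-80],
    [0,0,-80],
    [0,0,-80],
    [0,0,-80],
    [0,0,-80],
  ],
  turn=[0,0,0,0,0,0,0,0],
)

```text
t: 10.7
tcp_pos: [0.6323, -0.1494, 0.2398]
tool_rot: [0.153, 0.988, 0.0, -0.0]
wrist_force: [-0.1, 0.0, 0.5]
grip_width: 0.0852
grasp_force: 0.0
```

```bash
python3 - <<'E'
from h import *
im=capture('side');cv2.imwrite('pics/s4.png',cv2.resize(im[130:330,330:530],None,fx=3,fy=3));cv2.imwrite('pics/w4.png',capture('wrist'));print(get_obs()['t'],get_obs()['tcp_pos'])
for c in('side','wrist'):print([(r['point'],r['conf']) for l in ('pan','cartridge') for r in recognise(l,c)])
E
```

```text
10.8 [ 0.6323403  -0.14946724  0.23996253]
[([0.6177, -0.1652, 0.115], 0.72), ([0.6219, -0.1676, 0.1758], 0.89)]
[([0.6099, -0.1291, 0.1178], 0.83), ([0.626, -0.1518, 0.2116], 0.92)]
```

View pics/s4.png

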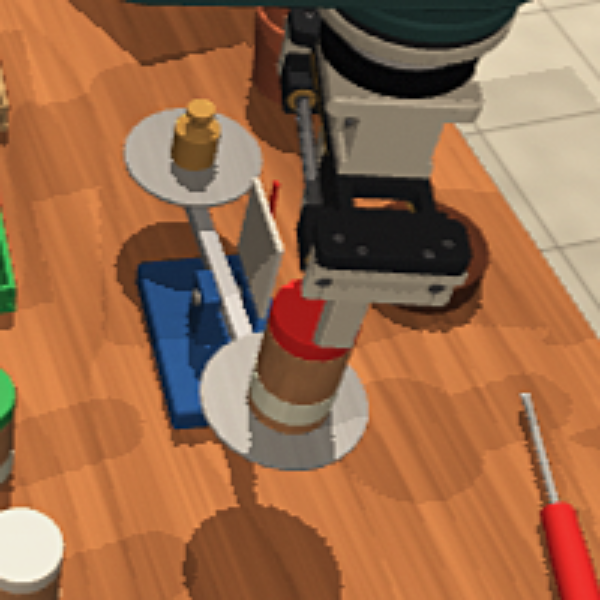

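View pics/w4.png

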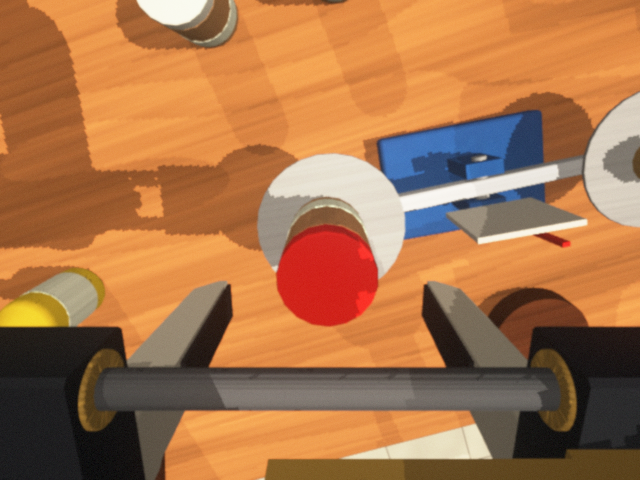

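The cartridge stands upright on the pan, which is still up 1.8 s after release. A near-equal load can take 4 s to sink, so I'll wait longer.

Request:
servo_tool(
  linear=[
    [0,0,0],
    [0,0,0],
    [0,0,0],
    [0,0,0],
    [0,0,0],
    [0,0,0],
    [0,0,0],
    [0,0,0],
  ],
  turn=[0,0,0,0,0,0,0,0],
)

```text
t: 12.0
tcp_pos: [0.6324, -0.1495, 0.2402]
tool_rot: [0.153, 0.988, -0.0, 0.0]
wrist_force: [-1.0, -0.2, 0.6]
grip_width: 0.0851
grasp_force: 0.0
```

Request:
servo_tool(
  linear=[
    [0,0,0],
    [0,0,0],
    [0,0,0],
    [0,0,0],
    [0,0,0],
    [0,0,0],
    [0,0,0],
    [0,0,0],
  ],
  turn=[0,0,0,0,0,0,0,0],
)

```text
t: 13.0
tcp_pos: [0.6324, -0.1495, 0.2401]
tool_rot: [0.153, 0.988, 0.0, -0.0]
wrist_force: [0.3, 0.5, -0.0]
grip_width: 0.0851
grasp_force: 0.0
```

Request:
servo_tool(
  linear=[
    [0,0,0],
    [0,0,0],
    [0,0,0],
    [0,0,0],
    [0,0,0],
    [0,0,0],
    [0,0,0],
    [0,0,0],
  ],
  turn=[0,0,0,0,0,0,0,0],
)

```text
t: 14.0
tcp_pos: [0.6324, -0.1495, 0.2402]
tool_rot: [0.153, 0.988, -0.0, 0.0]
wrist_force: [0.2, 0.1, 0.1]
grip_width: 0.0851
grasp_force: 0.0
```

Request:
servo_tool(
  linear=[
    [0,0,0],
    [0,0,0],
    [0,0,0],
    [0,0,0],
    [0,0,0],
    [0,0,0],
    [0,0,0],
    [0,0,0],
  ],
  turn=[0,0,0,0,0,0,0,0],
)

```text
t: 15.0
tcp_pos: [0.6324, -0.1494, 0.2401]
tool_rot: [0.153, 0.988, -0.0, 0.0]
wrist_force: [0.0, -0.1, 0.4]
grip_width: 0.085
grasp_force: 0.0
```

```bash
python3 - <<'E'
from h import *
im=capture('side');c=cv2.resize(im[130:330,330:530],None,fx=3,fy=3);cv2.imwrite('pics/s5.png',c)
print(np.abs(c.astype(int)-cv2.imread('pics/s4.png')).mean(),(np.abs(c.astype(int)-cv2.imread('pics/s4.png')).max(2)>40).mean())
o=get_obs();print(o['t'],tool([.632,-.149,.1605],o))
E
```

```text
0.9314490740740741 0.0006444444444444444
15.05 [ 0.5  0.3 79.6]
```

View pics/s5.png

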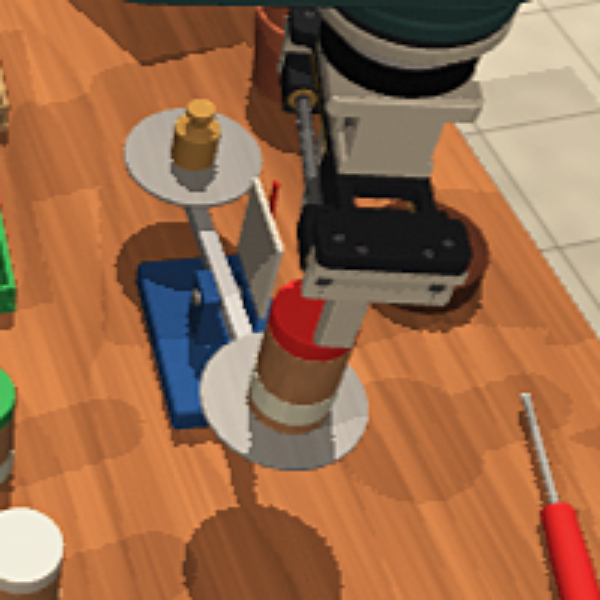

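The picture hasn't changed 5.7 s after release, so the pan stays up and the cartridge needs refilling. It goes in the small green tray.

Request:
servo_tool(
  linear=[
    [0,0,30],
    [0,0,60],
    [0,0,75],
    [0,0,79],
    [0,0,79],
    [0,0,79],
  ],
  turn=[0,0,0,0,0,0],
)

```text
t: 15.8
tcp_pos: [0.6328, -0.1496, 0.1623]
tool_rot: [0.153, 0.988, -0.0, 0.001]
wrist_force: [-0.2, 0.4, 0.1]
grip_width: 0.0854
grasp_force: 0.0
```

Request:
servo_tool(
  linear=[
    [0,0,0],
    [0,0,0],
    [0,0,0],
    [0,0,0],
    [0,0,0],
    [0,0,0],
  ],
  turn=[0,0,0,0,0,0],
  grip=45,
)

```text
t: 16.55
tcp_pos: [0.6324, -0.1495, 0.1611]
tool_rot: [0.153, 0.988, 0.0, -0.0]
wrist_force: [0.1, -0.4, -0.6]
grip_width: 0.0535
grasp_force: 30.0
```

Request:
servo_tool(
  linear=[
    [0,0,-15],
    [0,0,-40],
    [0,0,-60],
    [0,0,-60],
    [0,0,-60],
  ],
  turn=[0,0,0,0,0],
)

```text
t: 17.18
tcp_pos: [0.6322, -0.1494, 0.2203]
tool_rot: [0.153, 0.988, 0.0, -0.0]
wrist_force: [-0.5, -0.7, -2.3]
grip_width: 0.054
grasp_force: 30.0
```

```bash
python3 - <<'E'
from h import *
o=get_obs();print(o['t'],o['tcp_pos'],o['wrist_force'],o['grip_width'],tool([.446,-.149,.22],o),tool([.446,.125,.22],o))
E
```

```text
17.175 [ 0.63220366 -0.14942358  0.2203244 ] [-0.51317076 -0.73232494 -2.31635775] 0.05398324954314786 [177.6 -55.8   0.5] [260.4 205.4   0.5]
```

Request:
servo_tool(
  linear=[
    [38,-12,0],
    [90,-28,0],
    [132,10,0],
    [165,55,0],
    [195,100,0],
    [225,148,0],
    [248,187,0],
    [260,205,0],
  ],
  turn=[0,0,0,0,0,0,0,0],
)

```text
t: 18.18
tcp_pos: [0.4454, 0.1264, 0.2202]
tool_rot: [0.152, 0.988, -0.0, -0.001]
wrist_force: [0.8, -1.1, -2.2]
grip_width: 0.0539
grasp_force: 30.0
```

Request:
servo_tool(
  linear=[
    [0,0,0],
    [0,0,30],
    [0,0,75],
    [0,0,120],
    [0,0,145],
    [0,0,155],
    [0,0,155],
    [0,0,155],
  ],
  turn=[0,0,0,0,0,0,0,0],
)

```text
t: 19.18
tcp_pos: [0.4471, 0.1244, 0.0673]
tool_rot: [0.153, 0.988, 0.0, 0.001]
wrist_force: [0.7, 0.1, -1.7]
grip_width: 0.0539
grasp_force: 30.0
```

```bash
python3 - <<'E'
from h import *
im=capture('side');cv2.imwrite('pics/s6.png',cv2.resize(im[130:280,230:430],None,fx=3,fy=3));F=[]
for i in range(3):capture('side');F.append(round(get_obs()['wrist_force'][2],2))
print(get_obs()['tcp_pos'],F)
E
```

```text
[0.44678914 0.12455432 0.06687468] [np.float64(-2.5), np.float64(-1.79), np.float64(-1.07)]
```

View pics/s6.png

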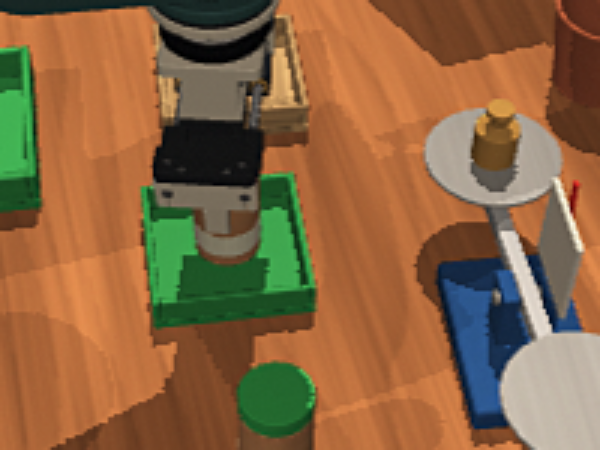

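The cartridge is over the small green tray, near its middle, about 16 mm above the floor.

Request:
servo_tool(
  linear=[
    [0,0,5],
    [0,0,9],
    [0,0,12],
    [0,0,14],
    [0,0,14],
  ],
  turn=[0,0,0,0,0],
)

```text
t: 20.0
tcp_pos: [0.4464, 0.1245, 0.052]
tool_rot: [0.153, 0.988, -0.0, -0.0]
wrist_force: [-0.5, -0.2, -1.3]
grip_width: 0.0534
grasp_force: 30.0
```

Request:
servo_tool(
  linear=[
    [0,0,0.5],
    [0,0,1],
    [0,0,1],
  ],
  turn=[0,0,0],
)

```text
t: 20.38
tcp_pos: [0.4466, 0.1245, 0.0516]
tool_rot: [0.153, 0.988, 0.0, 0.0]
wrist_force: [-4.4, -0.3, 5.3]
grip_width: 0.0536
grasp_force: 30.0
```

Request:
servo_tool(
  linear=[
    [0,0,0.5],
    [0,0,1],
    [0,0,1],
  ],
  turn=[0,0,0],
)

```text
t: 20.75
tcp_pos: [0.4467, 0.1245, 0.0516]
tool_rot: [0.153, 0.988, 0.0, 0.0]
wrist_force: [-9.5, -3.0, 18.8]
grip_width: 0.0539
grasp_force: 30.0
```

Contact with the tray floor is made. I'll ease back 1 mm to relieve the force, release and retreat.

Request:
servo_tool(
  linear=[
    [0,0,-0.5],
    [0,0,-1],
    [0,0,-1],
  ],
  turn=[0,0,0],
)

```text
t: 21.12
tcp_pos: [0.4466, 0.1245, 0.0517]
tool_rot: [0.153, 0.988, 0.0, 0.0]
wrist_force: [-4.1, -0.3, 6.8]
grip_width: 0.0537
grasp_force: 30.0
```

Request:
servo_tool(
  linear=[
    [0,0,0],
    [0,0,0],
    [0,0,0],
    [0,0,0],
    [0,0,0],
  ],
  turn=[0,0,0,0,0],
  grip=85,
)

```text
t: 21.75
tcp_pos: [0.4465, 0.1245, 0.0511]
tool_rot: [0.153, 0.988, -0.0, 0.0]
wrist_force: [-0.6, -0.9, -0.5]
grip_width: 0.0847
grasp_force: 0.0
```

Request:
servo_tool(
  linear=[
    [0,0,-15],
    [0,0,-50],
    [0,0,-100],
    [0,0,-150],
    [0,0,-170],
    [0,0,-170],
    [0,0,-170],
  ],
  turn=[0,0,0,0,0,0,0],
)

```text
t: 22.62
tcp_pos: [0.446, 0.1244, 0.2195]
tool_rot: [0.153, 0.988, -0.0, -0.001]
wrist_force: [0.0, 0.8, 0.5]
grip_width: 0.0848
grasp_force: 0.0
```

```bash
python3 - <<'E'
from h import *
im=capture('side');cv2.imwrite('pics/s7.png',cv2.resize(im[100:310,230:480],None,fx=2.8,fy=2.8));o=get_obs();print(o['t'],o['tcp_pos'],o['grip_width'])
E
```

```text
22.675 [0.44595896 0.124382   0.21940138] 0.08502033110591359
```

View pics/s7.png

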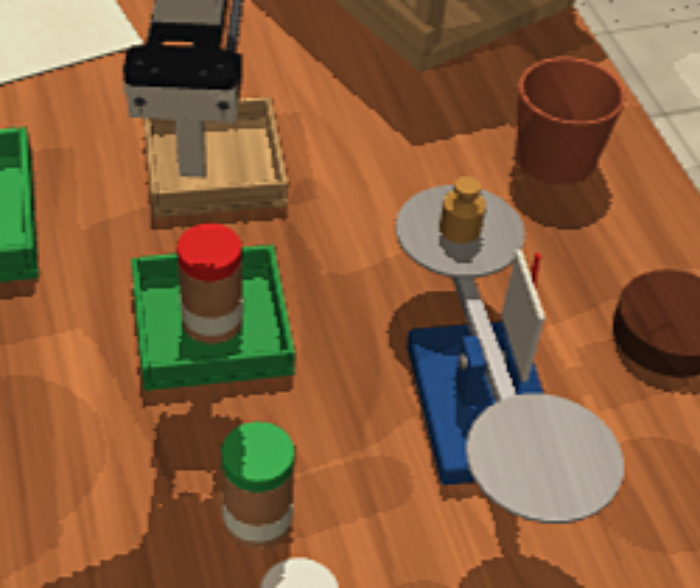

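The red-capped cartridge stands upright in the small green tray, and the gripper is clear above it.

```bash
python3 -c "
from station import *
print(hand_in())"
```

```text
the job is handed in; nothing more can be done
None
```

The red-capped cartridge was too light to sink the balance pan, so it needs refilling; it now stands upright in the small green tray, and the job is handed in.

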